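# Hold the bead organiser open at 60 degrees

### The arm

A 7-joint arm with a two-finger parallel gripper is mounted at the origin on the work surface. World frame = base frame: x ahead of the robot, y to its left, z up, the work surface at z = 0. Lengths are in m, angles in rad, forces in N, time in s.
With the tool pointing down it reaches from about 0.35 to 0.9 m from the base axis. Payload 19.9 kg.
Tool frame: the origin (TCP) lies at the very end of the fingers, on their centre line; the grasp point (between the pads) lies 19 mm behind it; z points along the fingers, y is the line along which they close (so a half turn about z gives the same grasp; the last joint's range is limited). The gripper opens to 94 mm and grips with 3 to 60 N. Pads are 16 mm wide; open, the fingers measure 119 mm over their backs; the gripper's body (75 mm by 177 mm) begins 78 mm behind the grasp point.
Start: joints at [1.192, 0.417, -0.01, 1.614, 0.005, 1.111, -0.053], TCP at [0.207, -0.59, 0.175] pointing down, gripper open.
Joint ranges: [-2.81, 2.81], [-0.39, 2.02], [-1.27, 1.25], [0.06, 2.57], [-1.19, 4.33], [0.19, 2], [-2.82, 2.82]. Speed limits (rad/s): [1.89, 1.89, 2.39, 2.39, 3.01, 3.01, 3.01].

### API

Orientations are given as a unit quaternion [x, y, z, w].
In Python, from station import manip, eyes gives the robot as it stands.
- The arm moves only by the shell command python3 -m creep 'ROWS' [OPENING] [FORCE]. ROWS is rows parted by semicolons, their numbers by spaces, 1 to 5 of them, each of 6 numbers: dx, dy, dz in m, then a rotation vector rx, ry, rz in rad; each row is the pose to reach, as a shift and turn from the pose commanded when the command began, along the tool's axes at that moment; what a row does not reach only later rows make up. A row lasts 1/10 s, in which the tool goes at most 0.05 m and 0.15 rad, less where a joint would pass 70% of its speed; a pose out of reach is approached as far as the arm can. OPENING is the opening from 0.0 (shut) to 1.0 (fully open), set as the command begins (- or left out keeps the last). The fingers move at their own pace and stop on an object; FORCE is the grip in N (left out, the last holds). Time passes only in rows, so rows that do not move let the fingers close. It prints the time, the measured TCP pose, the force, the opening and the grip force at its end.
- manip.get_state(): the state, without advancing time (a new reading comes with each control period).
- eyes.get_image(name): name is "scene" or "top" or "wrist"; returns a dict with "color" (420x560x3 uint8, red, green, blue), "fx", "fy", "cx", "cy" (pixels), "rvec" (rotation vector, rad) and "tvec" (3), from world to camera coordinates, as OpenCV has them; the wrist camera has in their place "hand_eye" (4x4, takes a point from camera to tool coordinates, whose origin is the TCP and whose axes are the flange's). Camera axes: x right, y down, z forward; pixel columns grow to the right and rows downward; lengths in m; the calibration is good to about 2 mm. A picture is of the moment at which its call begins: read the wrist's pose just before it. There is no depth.
- manip.job_done(): hands the job in; it is judged then, once.
The state is a dict: "time": time; "q": joint angles; "qvel": joint speeds; "joint_torque": joint torques, N m; "tcp_pos": TCP position; "eef_rot": TCP orientation; "contact_force": force on the tool from outside, world axes, zero at the start; "wrist_torque": the same for the moment, N m; "gripper_width": opening from 0.0 (shut) to 1.0 (fully open); "grip_force": force on a finger pad.
Only numpy, scipy, OpenCV 4.12 (cv2) and the standard library are available. Lean on these libraries where they do the work, as an engineer would, in place of code of your own. Each camera call takes 0.05 s, during which the arm holds its last target. There are 200 camera calls.

### The job

Open the bead organiser so that beads can be picked out of it: pull both snap clips on its front fully off the lid's edge, then raise the lid to 60 degrees from shut (give or take 5) and keep holding it there with the gripper. The lid falls shut by itself, so finish while still holding it. Leave the tumbler, phone and jar where they are.

Things in the scene. Friction and masses are not known exactly. Their poses are not given: they have to be found in the camera images.
- organizer: bead organiser: clear plastic tray of 18 bead compartments, 200 mm deep (its x) by 300 mm wide (its y) by 50 mm high, fixed to the table, grey-rimmed clear lid on top. Origin: centre of the underside; x points from its front (clips and handle, towards the robot) to its back (hinge), y to its left, z up
- lid (a joint): lid hinge at the back rim, along the organiser's y: 0 shut, grows as the front edge rises, 1.047 = 60 degrees, 1.57 upright, stop at 1.9. Lid about 0.3 kg, moves freely and falls shut when let go below 1.4. While a clip is on, it blocks the lid
- lid_hinge (a point): point on the hinge axis, mid-width, 50.5 mm above the table, 100 mm behind the organiser's origin (level with the underside of the lid plate, which is 8 mm thick). Its axes turn with the lid
- lid_handle (a point): middle of the lid's carry handle: a grey round bar 10 mm thick along the organiser's y, 82 mm clear between two 8 mm thick arms, 45 mm in front of the lid's front edge (40 mm finger gap) and at the lid's height: 54.5 mm above the table when shut; 245 mm in front of the hinge. It moves with the lid; the bar may turn between the fingertips as the lid rises
- clip_left (a joint): left snap clip (organiser's +y side, 105 mm from its middle): travel in m towards the organiser's front (its -x): about 0 = on, its 5 mm lip reaching 10 mm over the lid's front edge; 0.02 = fully off, at its stop. The lid is free beyond 0.012. Held by friction: takes about 5 N to slide and stays where it is left
- clip_right (a joint): right snap clip (organiser's -y side, 105 mm from its middle), same as the left
- clip_left_grip (a point): grip point of the left clip: its upright grey tab, 10 mm thick along the organiser's x, 30 mm wide along y; it stands from 65 to 102 mm above the table, this point at 88 mm in its middle; the lid's top is at 59 mm, close behind it. It moves with the clip
- clip_right_grip (a point): grip point of the right clip, same as the left
- tumbler: loose clear drinking glass to the left of the organiser, 72 mm wide, 95 mm high; origin at its underside. Bystander
- phone: loose phone lying to the right of the organiser, 150 x 74 x 9 mm; origin at its underside. Bystander
- jar: loose small bead jar near the organiser's front left corner, nearer the robot than the tumbler, 56 mm wide, 50 mm high; origin at its underside. Bystander

How it is judged:
On the way:
1. both clips are pulled off while the lid is still shut (value of joint each of clip_left, clip_right above 0.014 m and value of joint lid below 0.12 rad), for 0.2 s.
At the end, for the whole second after the job is handed in: The lid stands still at 60 degrees (54 to 66 degrees), held by the gripper's fingers alone (contact force above 0.3 N, no other thing propping it), and both clips are still off (more than 14 mm out) (value of joint lid between 0.942 and 1.152 rad and velocity of joint lid between -0.05 and 0.05 rad/s and contact force between lid and the fingers above 0.3 N and contact force between lid and tumbler below 0.05 N and contact force between lid and jar below 0.05 N and contact force between lid and phone below 0.05 N and value of joint each of clip_left, clip_right above 0.014 m); the arm keeps its last pose, push and grip.
It fails at once if the tumbler is shifted by more than 30 mm or knocked over (distance of tumbler from where it was at the start of the episode above 0.03 m or angle between tumbler's own z axis and vertical above 0.4 rad).
It fails at once if the phone is shifted by more than 30 mm or knocked over (distance of phone from where it was at the start of the episode above 0.03 m or angle between phone's own z axis and vertical above 0.4 rad).
It fails at once if the jar is shifted by more than 30 mm or knocked over (distance of jar from where it was at the start of the episode above 0.03 m or angle between jar's own z axis and vertical above 0.4 rad).
It also fails if it takes over 51 s, if anything falls off the work surface, if the arm or the gripper's body presses on something with over 40 N, if the wrist force passes 120 N, or if a joint passes its speed limit or range.

## Working session

There is one attempt and no reset: what is moved stays moved. The work goes in short steps, Python scripts to look and compute and a shell command to move; the robot and the scene stay as the last step left them, time stands still between calls to the robot, and variables do not carry over. Pictures are saved under pics/ and viewed, at most 10 in all, crops included, and the job is handed in when it is done.

```bash
ls; mkdir -p pics; python3 - <<'E'
from station import manip, eyes
import cv2,numpy as np
s=manip.get_state();print(s)
for n in("scene","top"):
    d=eyes.get_image(n);cv2.imwrite(f"pics/{n}0.png",d["color"][...,::-1]);print(n,{k:v for k,v in d.items() if k!="color"})
    np.savez(f"{n}0.npz",**d)
E
```

```text
pics
{'time': 0.0, 'q': array([ 1.19250494,  0.41797342, -0.01026433,  1.614204  ,  0.00468039,
        1.11071117, -0.05300883]), 'qvel': array([-1.63200512e-03,  2.12427482e-04,  1.31721458e-03,  6.66903144e-04,
       -3.93154788e-04, -1.38742276e-04,  4.80394093e-05]), 'joint_torque': array([-5.47378113e-04, -8.51263905e+01,  6.38348702e-01, -4.25994945e+01,
       -4.88231890e-02,  1.86336989e-02,  7.05173170e-05]), 'tcp_pos': array([ 0.20636046, -0.58948504,  0.17461331]), 'eef_rot': array([ 9.85858451e-01,  1.67578967e-01, -1.51718205e-04, -6.17802326e-04]), 'contact_force': array([-1.1035417 ,  1.22694858,  0.01072944]), 'wrist_torque': array([ 0.00240286, -0.04245036, -0.02263327]), 'grip_force': 0.0, 'gripper_width': 0.9991627890750171}
scene {'fx': 492.74971279113174, 'fy': 492.74971279113174, 'cx': 284.9275468293003, 'cy': 205.10066742703725, 'rvec': array([ 1.58178964,  1.83474023, -0.86332314]), 'tvec': array([ 0.07729236, -0.34146649,  1.54248739])}
top {'fx': 517.9068602681538, 'fy': 517.9068602681538, 'cx': 274.41726711700926, 'cy': 213.89486758268885, 'rvec': array([ 2.13955466, -2.18721462,  0.10935051]), 'tvec': array([0.05680627, 0.64284739, 1.2988849 ])}
```

View pics/scene0.png

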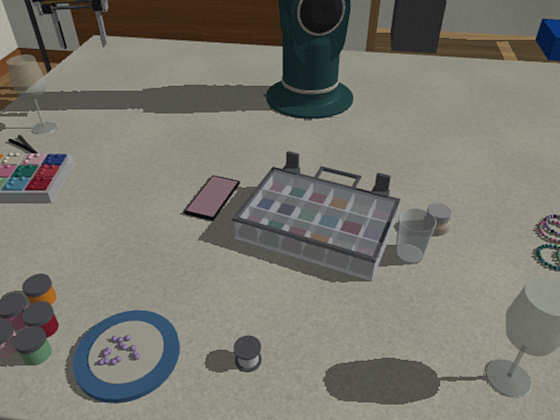

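View pics/top0.png

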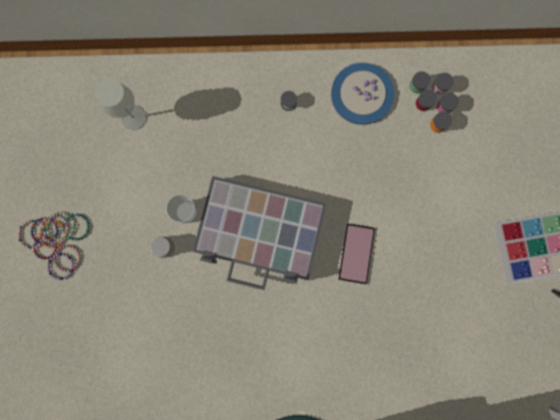

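The scene view shows the organiser (lid corners about (262,168), (400,197), (384,247), (235,207)), with clips at (292,160) and (382,183). In the top view its lid spans about (213,178) to (308,277), the handle is at (248,282), the jar at (162,246), the tumbler at (181,209) and the phone at (357,253). I'll zoom in for accurate pixel positions.

```bash
python3 - <<'E'
import cv2
a=cv2.imread("pics/top0.png")[170:295,185:335];cv2.imwrite("pics/topc.png",cv2.resize(a,None,fx=4.8,fy=4.8,interpolation=cv2.INTER_CUBIC))
a=cv2.imread("pics/scene0.png")[145:285,225:405];cv2.imwrite("pics/scenec.png",cv2.resize(a,None,fx=4,fy=4,interpolation=cv2.INTER_CUBIC))
E
```

```text
(no output)
```

View pics/topc.png

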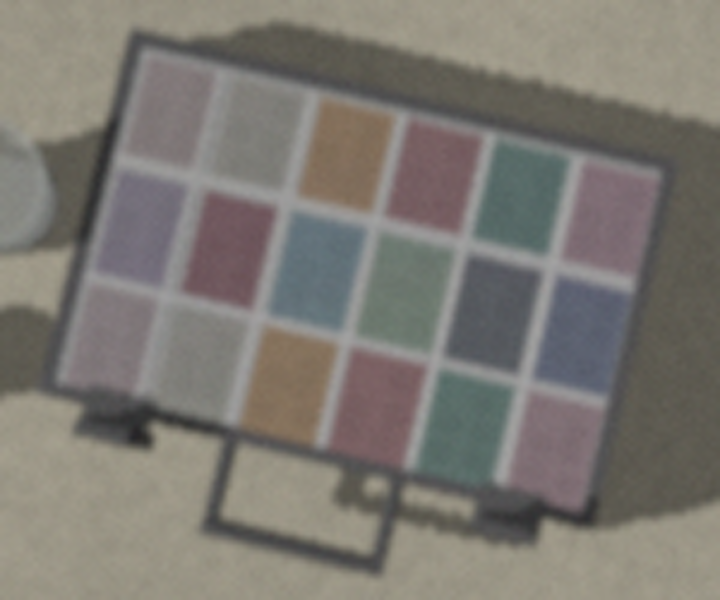

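View pics/scenec.png

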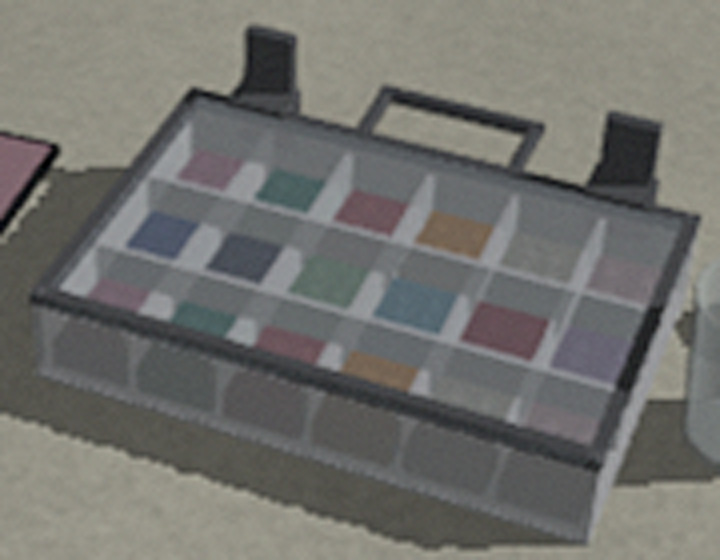

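Top crop: lid corners at (134,33), (674,165), (592,522) and (42,392), handle outer corners at (205,527) and (382,570). Scene crop: lid corners at (195,90), (700,215), (597,466) and (32,297). Tab tops are at about (272,30) and (634,116).

```bash
cat > fit.py <<'E'
import numpy as np,cv2
from scipy.optimize import least_squares
P=np.array
obj=P([[.1,.15,.0585],[.1,-.15,.0585],[-.1,-.15,.0585],[-.1,.15,.0585],[-.15,.049,.0585],[-.15,-.049,.0585]])
top=P([[134,33],[674,165],[592,522],[42,392],[205,527],[382,570]])/4.8+[185,170]-.4
objs=P([[-.1,-.15,.0585],[-.1,.15,.0585],[.1,.15,.0585],[.1,-.15,.0585]])
sc=P([[195,90],[700,215],[597,466],[32,297]])/4+[225,145]-.4
def W(p,o):
    c,s=np.cos(p[2]),np.sin(p[2]);return np.c_[p[0]+c*o[:,0]-s*o[:,1],p[1]+s*o[:,0]+c*o[:,1],o[:,2]]
def proj(n,X):
    d=np.load(n+"0.npz");K=P([[d['fx'],0,d['cx']],[0,d['fy'],d['cy']],[0,0,1]])
    return cv2.projectPoints(X,d['rvec'],d['tvec'],K,None)[0][:,0]
if __name__=="__main__":
    for nm,w in(("both",(1,1)),("top",(1,0)),("scene",(0,1))):
        f=lambda p:np.r_[w[0]*(proj("top",W(p,obj))-top).ravel(),w[1]*(proj("scene",W(p,objs))-sc).ravel()]
        r=least_squares(f,[.6,0,0]);print(nm,r.x.round(4),r.fun.round(1))
        if nm=="both":
            p=r.x;np.save("pose.npy",p)
            print("clipL,R,handle,hinge",W(p,P([[-.11,.105,.088],[-.11,-.105,.088],[-.145,0,.0545],[.1,0,.0505]])).round(4))
            for y in(-.105,.105):
              for x in(-.105,-.11,-.115,-.12):print(y,x,"scene crop tab top",((proj("scene",W(p,P([[x,y,.102]])))-[224.6,144.6])*4).round(0))
    import numpy
E
python3 fit.py
```

```text
both [ 0.6115  0.0807 -0.2605] [-0.6 -2.3  1.5 -2.3  0.4  0.7 -1.3 -0.7 -1.2  0.2  0.   0.6 -1.2 -1.5
  0.3 -0.5  1.3 -1.6 -1.1 -1.7]
clipL,R,handle,hinge [[0.5322 0.2105 0.088 ]
 [0.4781 0.0075 0.088 ]
 [0.4714 0.118  0.0545]
 [0.7081 0.0549 0.0505]]
-0.105 -0.105 scene crop tab top [[266.  34.]]
-0.105 -0.11 scene crop tab top [[269.  30.]]
-0.105 -0.115 scene crop tab top [[273.  25.]]
-0.105 -0.12 scene crop tab top [[276.  21.]]
0.105 -0.105 scene crop tab top [[632. 122.]]
0.105 -0.11 scene crop tab top [[634. 117.]]
0.105 -0.115 scene crop tab top [[636. 112.]]
0.105 -0.12 scene crop tab top [[639. 107.]]
top [ 0.61    0.0803 -0.2578] [-0.6 -1.6  1.6 -1.9  0.7  1.1 -1.1  0.  -0.9  0.9  0.4  1.2 -0.  -0.
  0.  -0.   0.  -0.  -0.  -0. ]
scene [ 0.615   0.0812 -0.266 ] [-0.  -0.   0.  -0.  -0.  -0.  -0.  -0.  -0.  -0.  -0.  -0.  -0.8 -0.7
  0.7  0.8  1.1  0.  -1.2 -0.8]
```

```bash
cat > go.py <<'E'
# usage: go.py x y z (organiser frame TCP target, tool down, tool y along organiser x)
import sys,numpy as np
from scipy.spatial.transform import Rotation as R
from station import manip
from fit import W
p=np.load("pose.npy");s=manip.get_state();t=W(p,np.array([list(map(float,sys.argv[1:4]))]))[0]
Rc=R.from_quat(s["eef_rot"]);c,n=np.cos(p[2]),np.sin(p[2])
Rt=R.from_matrix(np.array([[-n,c,0],[c,n,0],[0,0,-1]]).T)
Rt=R.from_matrix(np.c_[[-n,c,0],[c,n,0],[0,0,-1]])
print("d",Rc.inv().apply(t-s["tcp_pos"]).round(4),"rot",(Rc.inv()*Rt).as_rotvec().round(4),"t",s["time"],"F",s["contact_force"].round(1),"w",round(s["gripper_width"],3))
E
sed -i '/^Rt=R.from_matrix(np.array/d' go.py; python3 go.py -.113 -.105 .17; python3 -m creep --help | head -5
```

```text
d [ 0.4513 -0.4755  0.0052] rot [-1.000e-03 -4.000e-04 -9.735e-01] t 0.1 F [ 0.6  0.2 -0.1] w 1.001Traceback (most recent call last):
ValueError: could not convert string to float: '--help'
```

```bash
python3 -m creep '.031 -.0325 0 0 0 -.1; .062 -.065 0 0 0 -.2; .093 -.0975 0 0 0 -.3; .124 -.13 0 0 0 -.4; .155 -.1625 0 0 0 -.5' 1; python3 go.py -.113 -.105 .17
```

```text
time: 0.6
tcp_pos: [0.2994, -0.3834, 0.1751]
eef_rot: [0.913, 0.408, -0.0, -0.0]
contact_force: [1.4, 0.1, 0.2]
gripper_width: 0.997
grip_force: 0.0
d [ 0.4092 -0.1302  0.005 ] rot [-4.000e-04  1.000e-04 -4.694e-01] t 0.6 F [1.4 0.1 0.2] w 0.997
```

```bash
python3 -m creep '.045 -.014 0 0 0 -.1; .09 -.028 0 0 0 -.2; .135 -.043 0 0 0 -.3; .18 -.057 0 0 0 -.4; .225 -.072 0 0 0 -.47'; python3 go.py -.113 -.105 .17
```

```text
time: 1.1
tcp_pos: [0.3967, -0.1682, 0.1753]
eef_rot: [0.793, 0.609, -0.0, 0.0]
contact_force: [1.9, 0.0, -0.0]
gripper_width: 1.004
grip_force: 0.0
d [0.1908 0.0305 0.0053] rot [0.0001 0.0003 0.0004] t 1.1 F [ 1.9  0.  -0. ] w 1.004
```

```bash
python3 -m creep '.045 .007 0 0 0 0; .09 .014 0 0 0 0; .135 .021 0 0 0 0; .18 .028 0 0 0 0; .19 .03 0 0 0 0'; python3 -m creep '0 0 0 0 0 0; 0 0 0 0 0 0; 0 0 0 0 0 0' ; python3 go.py -.113 -.105 .17; python3 - <<'E'
from station import manip,eyes
import cv2,numpy as np
s=manip.get_state();d=eyes.get_image("wrist");cv2.imwrite("pics/w0.png",d["color"][...,::-1])
np.savez("w0.npz",pos=s["tcp_pos"],rot=s["eef_rot"],**d);print(d["hand_eye"].round(4),d["fx"],d["cx"],d["cy"])
E
```

```text
time: 1.6
tcp_pos: [0.4759, 0.0102, 0.1753]
eef_rot: [0.792, 0.61, 0.001, -0.0]
contact_force: [-0.9, -0.7, 0.1]
gripper_width: 0.999
grip_force: 0.0
time: 1.9
tcp_pos: [0.4745, 0.0041, 0.1751]
eef_rot: [0.795, 0.607, -0.0, 0.0]
contact_force: [-0.6, -0.7, -0.6]
gripper_width: 0.998
grip_force: 0.0
d [ 0.0043 -0.0004  0.0051] rot [-0.0003  0.0006 -0.0054] t 1.9 F [-0.6 -0.7 -0.6] w 0.998
[[ 1.000e-04 -9.682e-01 -2.502e-01  7.260e-02]
 [ 1.000e+00  3.000e-04 -1.100e-03 -8.000e-04]
 [ 1.100e-03 -2.502e-01  9.682e-01 -2.095e-01]
 [ 0.000e+00  0.000e+00  0.000e+00  1.000e+00]] 340.5177169435123 274.2843600042163 204.22718180474482
```

View pics/w0.png

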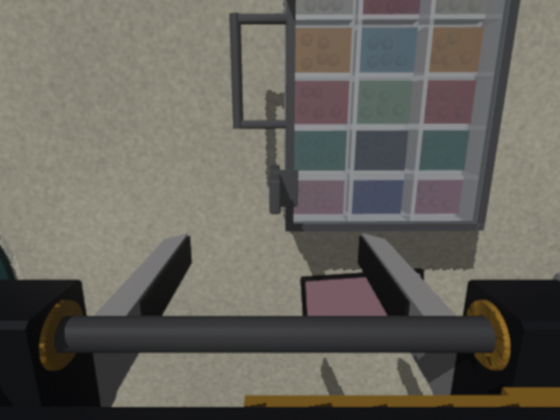

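The wrist view shows the right tab at about (276,190), centred between the fingers. The handle bar runs (237,18)–(238,126), and the lid's front right corner is at (290,230). I'll compare these with the fitted pose.

```bash
python3 - <<'E'
import numpy as np
from scipy.spatial.transform import Rotation as R
from fit import W
d=np.load("w0.npz");p=np.load("pose.npy");H=d["hand_eye"];T=R.from_quat(d["rot"])
K=lambda o:(lambda c:(d["fx"]*c[0]/c[2]+d["cx"],d["fy"]*c[1]/c[2]+d["cy"]))(H[:3,:3].T@(T.inv().apply(W(p,np.array([o]))[0]-d["pos"])-H[:3,3]))
for n,o in(("tab top front",(-.115,-.105,.102)),("tab top back",(-.105,-.105,.102)),("corner FR",(-.1,-.15,.0585)),("corner BR",(.1,-.15,.0585)),("barR outer",(-.15,-.049,.0545)),("bar mid",(-.145,0,.0545))):print(n,np.round(K(o),1))
def ray(u,v,z):
    w=T.apply(H[:3,:3]@[(u-d["cx"])/d["fx"],(v-d["cy"])/d["fy"],1]);o=d["pos"]+T.apply(H[:3,3]);q=o+w*(z-o[2])/w[2]
    a=q[:2]-p[:2];c,s=np.cos(p[2]),np.sin(p[2]);return np.round((c*a[0]+s*a[1],-s*a[0]+c*a[1]),4)
print("org-frame meas: tab",ray(276,190,.095),"FR",ray(288,230,.0585),"BR",ray(483,229,.0585),"bar",ray(234,128,.0585))
E
python3 -c "
import cv2;a=cv2.imread('pics/w0.png')[0:240,215:355];cv2.imwrite('pics/w0c.png',cv2.resize(a[90:240],None,fx=4,fy=4,interpolation=2))"
```

```text
tab top front [272.8 198.9]
tab top back [284.5 198.8]
corner FR [288.2 231.9]
corner BR [486.5 231. ]
barR outer [235.8 129.8]
bar mid [239.4  74.8]
org-frame meas: tab [-0.1122 -0.0988] FR [-0.1002 -0.1479] BR [ 0.0962 -0.1478] bar [-0.1512 -0.0472]
```

View pics/w0c.png

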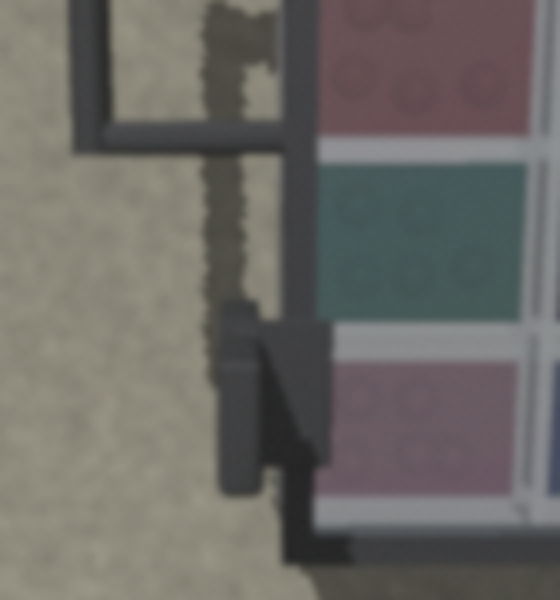

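The crop puts the tab's top face at image pixels (269–280, 180–214), which is 2 mm from the fit. Now I'll descend and grasp.

```bash
python3 -m creep '.005 0 .04 0 0 -.005; .005 0 .07 0 0 -.005; .005 0 .095 0 0 -.005; .005 0 .107 0 0 -.005; .005 0 .107 0 0 -.005'; python3 -m creep '0 0 0 0 0 0; 0 0 0 0 0 0; 0 0 0 0 0 0'; python3 go.py -.113 -.104 .068
```

```text
time: 2.45
tcp_pos: [0.4754, 0.0099, 0.0674]
eef_rot: [0.793, 0.61, -0.001, -0.001]
contact_force: [-0.7, 1.0, 0.2]
gripper_width: 0.996
grip_force: 0.0
time: 2.75
tcp_pos: [0.4768, 0.0103, 0.0692]
eef_rot: [0.793, 0.61, 0.0, 0.001]
contact_force: [0.3, 0.5, 1.2]
gripper_width: 1.001
grip_force: 0.0
d [-0.0013 -0.001   0.0012] rot [ 0.0015 -0.0001  0.0013] t 2.75 F [0.3 0.5 1.2] w 1.001
```

```bash
for i in 1 2; do python3 -m creep '0 0 0 0 0 0; 0 0 0 0 0 0; 0 0 0 0 0 0; 0 0 0 0 0 0; 0 0 0 0 0 0' 0 30; done; python3 go.py -.113 -.104 .068
```

```text
time: 3.25
tcp_pos: [0.4762, 0.0104, 0.0682]
eef_rot: [0.792, 0.61, -0.0, -0.0]
contact_force: [-0.3, -0.6, 0.5]
gripper_width: 0.616
grip_force: 0.0
time: 3.75
tcp_pos: [0.4762, 0.0105, 0.0682]
eef_rot: [0.793, 0.61, 0.0, -0.0]
contact_force: [0.3, -0.6, 0.1]
gripper_width: 0.184
grip_force: 0.0
d [-0.0013 -0.0004  0.0002] rot [-0.     -0.0001  0.0015] t 3.75 F [ 0.3 -0.6  0.1] w 0.184
```

```bash
python3 -m creep '0 0 0 0 0 0; 0 0 0 0 0 0; 0 0 0 0 0 0; 0 0 0 0 0 0' 0 30;  python3 go.py -.113 -.104 .068
```

```text
time: 4.15
tcp_pos: [0.4764, 0.0104, 0.0683]
eef_rot: [0.793, 0.61, 0.0, 0.0]
contact_force: [1.1, -0.2, -1.0]
gripper_width: 0.099
grip_force: 30.0
d [-0.0013 -0.0005  0.0003] rot [ 0.0002 -0.0001  0.0015] t 4.15 F [ 1.1 -0.2 -1. ] w 0.099
```

The tab is gripped at 9.3 mm width with 30 N. Pulling along tool −y (organiser −x).

```bash
python3 -m creep '0 -.005 0 0 0 0; 0 -.01 0 0 0 0; 0 -.015 0 0 0 0; 0 -.019 0 0 0 0; 0 -.021 0 0 0 0'; python3 -m creep '0 0 0 0 0 0; 0 0 0 0 0 0; 0 0 0 0 0 0';  python3 go.py -.113 -.104 .068
```

```text
time: 4.65
tcp_pos: [0.4589, 0.0152, 0.0687]
eef_rot: [0.793, 0.61, 0.003, 0.002]
contact_force: [30.9, -8.1, -28.3]
gripper_width: 0.099
grip_force: 29.8
time: 4.95
tcp_pos: [0.4591, 0.0151, 0.0687]
eef_rot: [0.793, 0.61, 0.003, 0.002]
contact_force: [23.7, -7.5, -23.1]
gripper_width: 0.097
grip_force: 29.9
d [-0.0014  0.0174  0.0008] rot [ 0.0057 -0.0019  0.0006] t 4.95 F [ 23.7  -7.5 -23.1] w 0.097
```

The clip moved 18 mm, then the force rose sharply, so it is at its stop. Releasing and rising.

```bash
python3 -m creep '0 0.001 0 0 0 0; 0 .002 0 0 0 0; 0 .002 0 0 0 0; 0 .002 0 0 0 0; 0 .002 0 0 0 0' .7; python3 -m creep '0 0 -.01 0 0 0; 0 0 -.03 0 0 0; 0 0 -.06 0 0 0;0 0 -.06 0 0 0'; python3 go.py -.114 .106 .128
```

```text
time: 5.45
tcp_pos: [0.4576, 0.0154, 0.0682]
eef_rot: [0.792, 0.61, -0.0, -0.0]
contact_force: [-0.5, -0.0, -0.2]
gripper_width: 0.484
grip_force: 0.0
time: 5.85
tcp_pos: [0.4596, 0.0156, 0.1318]
eef_rot: [0.792, 0.61, 0.002, 0.002]
contact_force: [-0.4, -0.1, -0.3]
gripper_width: 0.698
grip_force: 0.0
d [0.208  0.0163 0.004 ] rot [ 0.0046 -0.0008  0.0017] t 5.85 F [-0.4 -0.1 -0.3] w 0.698
```

```bash
python3 -m creep '.045 .004 0 0 0 0; .09 .008 0 0 0 0; .135 .012 0 0 0 0; .18 .016 0 0 0 0; .208 .016 0 0 0 0'; python3 -m creep '0 0 0 0 0 0; 0 0 0 0 0 0; 0 0 0 0 0 0';python3 go.py -.114 .106 .068;  python3 - <<'E'
from station import manip,eyes
import numpy as np
from scipy.spatial.transform import Rotation as R
import cv2
from fit import W
s=manip.get_state();d=eyes.get_image("wrist");p=np.load("pose.npy");H=d["hand_eye"];T=R.from_quat(s["eef_rot"]);im=d["color"][...,::-1].copy()
K=lambda o:(lambda c:(d["fx"]*c[0]/c[2]+d["cx"],d["fy"]*c[1]/c[2]+d["cy"]))(H[:3,:3].T@(T.inv().apply(W(p,np.array([o]))[0]-s["tcp_pos"])-H[:3,3]))
print("tab top front/back pred",np.round(K((-.118,.105,.102)),1),np.round(K((-.108,.105,.102)),1))
cv2.imwrite("pics/w1.png",im)
E
```

```text
time: 6.35
tcp_pos: [0.5269, 0.2155, 0.1284]
eef_rot: [0.792, 0.611, 0.0, -0.0]
contact_force: [0.0, -1.1, 0.2]
gripper_width: 0.7
grip_force: 0.0
time: 6.65
tcp_pos: [0.5265, 0.2111, 0.1283]
eef_rot: [0.793, 0.609, -0.0, 0.0]
contact_force: [0.3, 0.2, -0.4]
gripper_width: 0.7
grip_force: 0.0
d [0.0019 0.0017 0.0603] rot [-0.0001  0.0006  0.0005] t 6.65 F [ 0.3  0.2 -0.4] w 0.7
tab top front/back pred [272.5 218.7] [286.4 218.7]
```

View pics/w1.png

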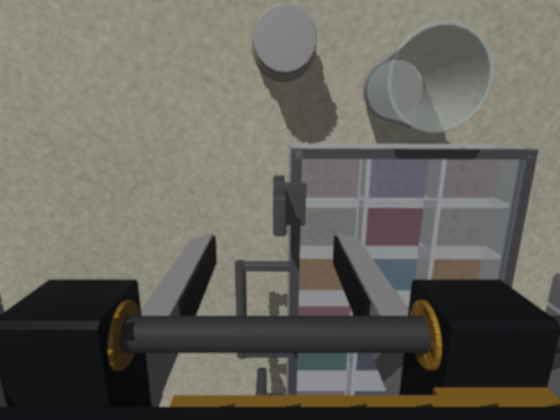

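The left tab is at (280,210), within a pixel or so of the prediction and centred between the fingers. The right clip, at (262,380), is pulled clear of the lid edge. Descending.

```bash
python3 -m creep '.002 .001 .03 0 0 0; .002 .001 .05 0 0 0; .002 .001 .06 0 0 0; .002 .001 .06 0 0 0; .002 .001 .06 0 0 0'; for i in 1 2; do python3 -m creep '0 0 0 0 0 0; 0 0 0 0 0 0; 0 0 0 0 0 0; 0 0 0 0 0 0; 0 0 0 0 0 0' 0 30; done; python3 go.py -.114 .106 .068
```

```text
time: 7.2
tcp_pos: [0.5285, 0.2138, 0.0691]
eef_rot: [0.793, 0.61, 0.0, 0.0]
contact_force: [-0.7, 0.3, 0.1]
gripper_width: 0.702
grip_force: 0.0
time: 7.7
tcp_pos: [0.5281, 0.214, 0.0683]
eef_rot: [0.792, 0.61, 0.0, -0.0]
contact_force: [0.1, 0.2, -0.0]
gripper_width: 0.31
grip_force: 0.0
time: 8.2
tcp_pos: [0.5285, 0.2138, 0.0683]
eef_rot: [0.793, 0.61, 0.0, 0.0]
contact_force: [5.3, -0.6, -1.6]
gripper_width: 0.099
grip_force: 30.0
d [-0.0013  0.0005  0.0003] rot [ 0.0005 -0.0002  0.0012] t 8.2 F [ 5.3 -0.6 -1.6] w 0.099
```

```bash
python3 -m creep '0 -.005 0 0 0 0; 0 -.01 0 0 0 0; 0 -.015 0 0 0 0; 0 -.018 0 0 0 0; 0 -.02 0 0 0 0'; python3 -m creep '0 0 0 0 0 0; 0 0 0 0 0 0; 0 0 0 0 0 0';  python3 go.py -.114 .106 .068
```

```text
time: 8.7
tcp_pos: [0.513, 0.2178, 0.0687]
eef_rot: [0.793, 0.609, 0.003, 0.002]
contact_force: [36.7, -4.1, -22.4]
gripper_width: 0.098
grip_force: 29.8
time: 9.0
tcp_pos: [0.5132, 0.2178, 0.0687]
eef_rot: [0.793, 0.609, 0.003, 0.002]
contact_force: [31.8, -3.5, -19.1]
gripper_width: 0.097
grip_force: 29.8
d [-0.0011  0.0163  0.0008] rot [ 0.0062 -0.0025 -0.001 ] t 9.0 F [ 31.8  -3.5 -19.1] w 0.097
```

Both tabs now sit at organiser x ≈ −0.130, so both are at their stops. Next I'll release, rise and go to the handle.

```bash
python3 -m creep '0 0.001 0 0 0 0; 0 .002 0 0 0 0; 0 .002 0 0 0 0; 0 .002 0 0 0 0' .37; python3 -m creep '0 0 -.01 0 0 0; 0 0 -.03 0 0 0; 0 0 -.06 0 0 0;0 0 -.06 0 0 0'; python3 go.py -.146 0 .128
```

```text
time: 9.4
tcp_pos: [0.5102, 0.2188, 0.0682]
eef_rot: [0.792, 0.61, -0.0, -0.0]
contact_force: [-0.6, 0.6, 0.3]
gripper_width: 0.367
grip_force: 0.0
time: 9.8
tcp_pos: [0.5121, 0.2198, 0.1322]
eef_rot: [0.792, 0.61, 0.002, 0.001]
contact_force: [0.2, 0.6, 0.3]
gripper_width: 0.372
grip_force: 0.0
d [-0.1088 -0.0144  0.0039] rot [ 0.004  -0.0029  0.002 ] t 9.8 F [0.2 0.6 0.3] w 0.372
```

```bash
python3 -m creep '-.045 -.006 0 0 0 0; -.08 -.01 0 0 0 0; -.108 -.015 0 0 0 0; -.108 -.015 0 0 0 0'; python3 -m creep '0 0 0 0 0 0; 0 0 0 0 0 0; 0 0 0 0 0 0';python3 go.py -.146 0 .0345;  python3 - <<'E'
from station import manip,eyes
import cv2
d=eyes.get_image("wrist");cv2.imwrite("pics/w2.png",d["color"][...,::-1])
E
```

```text
time: 10.2
tcp_pos: [0.4674, 0.1147, 0.1283]
eef_rot: [0.794, 0.609, -0.001, 0.001]
contact_force: [0.3, 0.8, 0.8]
gripper_width: 0.37
grip_force: 0.0
time: 10.5
tcp_pos: [0.4687, 0.119, 0.1283]
eef_rot: [0.792, 0.61, 0.0, -0.0]
contact_force: [0.3, 0.7, 0.1]
gripper_width: 0.368
grip_force: 0.0
d [-0.0003  0.0019  0.0938] rot [-0.0002 -0.0005  0.0028] t 10.5 F [0.3 0.7 0.1] w 0.368
```

View pics/w2.png

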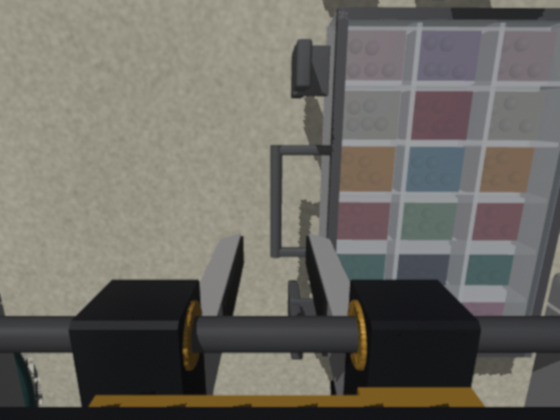

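Both clips are clear of the lid edge, with tabs at (302,65) and (293,320). The bar is at u=276, centred between the fingertips, which are at 240 and 308. Descending onto the bar.

```bash
python3 -m creep '0 .001 .04 0 0 0; 0 .001 .07 0 0 0; 0 .001 .088 0 0 0; 0 .001 .094 0 0 0; 0 .001 .094 0 0 0'; python3 -m creep '0 0 0 0 0 0; 0 0 0 0 0 0; 0 0 0 0 0 0; 0 0 0 0 0 0; 0 0 0 0 0 0' 0 30; python3 -m creep '0 0 0 0 0 0; 0 0 0 0 0 0';python3 go.py -.146 0 .0345
```

```text
time: 11.05
tcp_pos: [0.4692, 0.1183, 0.0339]
eef_rot: [0.792, 0.61, -0.0, -0.001]
contact_force: [-0.6, 0.1, 0.4]
gripper_width: 0.369
grip_force: 0.0
time: 11.55
tcp_pos: [0.4696, 0.1177, 0.0345]
eef_rot: [0.793, 0.61, 0.0, 0.0]
contact_force: [0.4, 0.3, 0.7]
gripper_width: 0.006
grip_force: 0.0
time: 11.75
tcp_pos: [0.4695, 0.1177, 0.0343]
eef_rot: [0.793, 0.61, 0.0, -0.0]
contact_force: [-0.4, -0.6, 1.0]
gripper_width: 0.003
grip_force: 0.0
d [ 0.0007  0.0008 -0.0002] rot [-0.     -0.0001  0.0015] t 11.75 F [-0.4 -0.6  1. ] w 0.003
```

The gripper closed to zero without catching the bar. Taking a look.

```bash
python3 - <<'E'
from station import manip,eyes
import cv2,numpy as np
s=eyes.get_image("scene")["color"][...,::-1];w=eyes.get_image("wrist")["color"][...,::-1]
c=cv2.resize(s[120:270,240:400],(400,375),interpolation=2);v=cv2.resize(w,(400,300))
o=np.zeros((600,800,3),np.uint8);o[:375,:400]=c;o[:300,400:]=v
t=eyes.get_image("top")["color"][...,::-1];o[300:600,400:]=cv2.resize(t[225:300,200:300],(400,300),interpolation=2)
cv2.imwrite("pics/c3.png",o)
E
```

```text
(no output)
```

View pics/c3.png

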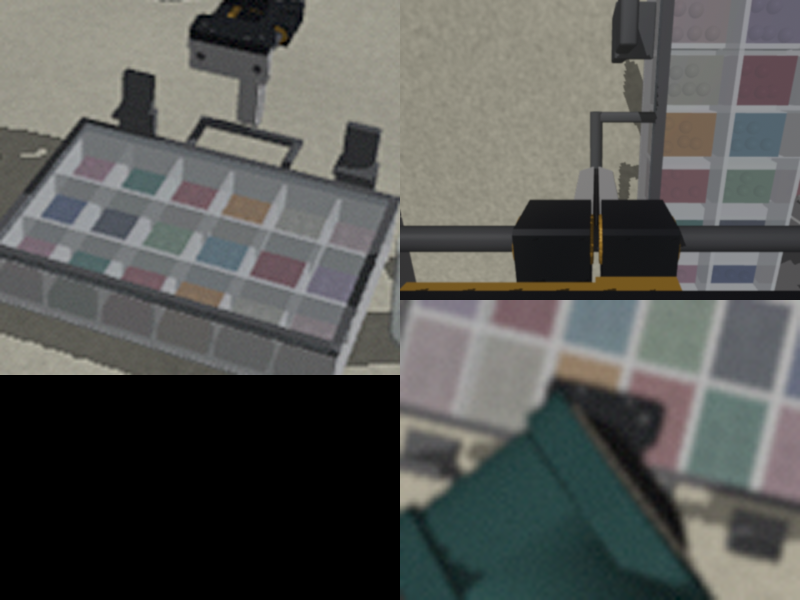

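```bash
python3 - <<'E'
from station import manip,eyes
import numpy as np
from scipy.spatial.transform import Rotation as R
from fit import W,proj
s=manip.get_state();p=np.load("pose.npy");T=R.from_quat(s["eef_rot"])
print(s["tcp_pos"],s["gripper_width"],s["grip_force"],s["contact_force"],s["q"])
sc=lambda X:((proj("scene",np.array(X,float).reshape(-1,3))-[240,120])*2.5).round(0)
print("TCP",sc(s["tcp_pos"]),"grasp",sc(s["tcp_pos"]+[0,0,.019]))
b=lambda th,y,x=-.245:W(p,np.array([[.1+x*np.cos(th),y,.0505-x*np.sin(th)+.004]]))
for th in(0,.05,.1,.15):print(th,"bar ends",sc(b(th,-.049)),sc(b(th,.049)),"mid",sc(b(th,0)),"front L/R",sc(b(th,.15,-.2)),sc(b(th,-.15,-.2)))
E
```

```text
[0.46944136 0.11774256 0.03423169] 0.005128038854699859 0.0 [-0.22895715  0.24051176 -0.37339399] [ 0.19864491  0.43271693 -0.60413266  2.05738299  0.35557773  0.75318914
 -0.88473451]
TCP [[247. 146.]] grasp [[249. 129.]]
0 bar ends [[199. 117.]] [[300. 142.]] mid [[249. 129.]] front L/R [[399. 198.]] [[ 80. 118.]]
0.05 bar ends [[200. 107.]] [[302. 131.]] mid [[250. 119.]] front L/R [[401. 189.]] [[ 80. 109.]]
0.1 bar ends [[200.  96.]] [[303. 121.]] mid [[251. 108.]] front L/R [[402. 181.]] [[ 80. 100.]]
0.15 bar ends [[200.  86.]] [[304. 110.]] mid [[251.  98.]] front L/R [[404. 172.]] [[79. 92.]]
```

The scene view shows the lid shut and the fingertips ending at about z = 0.058, on top of the bar instead of beside it. The wrist images agree. Half-openings of 47, 33 and 17 mm span 85, 58 and 31 px, so the tips are about 0.19 m from the camera. That puts them roughly 25–30 mm behind the nominal TCP, which means the real tips are higher than stated. I'll reopen and go 22 mm lower, which stays clear of the table either way.

```bash
python3 -m creep '0 0 -.005 0 0 0; 0 0 -.01 0 0 0; 0 0 -.01 0 0 0; 0 0 -.01 0 0 0; 0 0 -.01 0 0 0' .37; python3 -m creep '0 0 .012 0 0 0; 0 0 .022 0 0 0; 0 0 .028 0 0 0; 0 0 .032 0 0 0; 0 0 .032 0 0 0'; python3 -m creep '0 0 0 0 0 0; 0 0 0 0 0 0; 0 0 0 0 0 0; 0 0 0 0 0 0; 0 0 0 0 0 0' 0 30; python3 -m creep '0 0 0 0 0 0; 0 0 0 0 0 0';python3 go.py -.146 0 .0345
```

```text
time: 12.4
tcp_pos: [0.4694, 0.1177, 0.0442]
eef_rot: [0.793, 0.61, -0.0, -0.0]
contact_force: [0.1, 0.5, 0.0]
gripper_width: 0.36
grip_force: 0.0
time: 12.9
tcp_pos: [0.469, 0.1178, 0.0116]
eef_rot: [0.792, 0.61, -0.0, -0.0]
contact_force: [-0.3, -0.1, -0.5]
gripper_width: 0.367
grip_force: 0.0
time: 13.4
tcp_pos: [0.4695, 0.1178, 0.0124]
eef_rot: [0.793, 0.61, 0.0, 0.0]
contact_force: [-1.2, -0.4, 1.8]
gripper_width: 0.093
grip_force: 30.0
time: 13.6
tcp_pos: [0.4695, 0.1178, 0.0124]
eef_rot: [0.792, 0.61, 0.0, 0.0]
contact_force: [-1.2, 0.0, 4.8]
gripper_width: 0.097
grip_force: 30.0
d [ 0.0007  0.0007 -0.0221] rot [ 0.0001 -0.0001  0.0016] t 13.6 F [-1.2  0.   4.8] w 0.097
```

Bar gripped: 9 mm, 30 N. Lifting along the arc.

```bash
python3 -c "
import numpy as np
for t in np.arange(.06,1.06,.06).tolist()+[1.047]:print(round(t,2),round(.245*(1-np.cos(t))-.004*np.sin(t),4),round(.245*np.sin(t)+.004*(np.cos(t)-1),4),end=' | ')
"; python3 -m creep '0 0 -.015 0 0 0; 0 .001 -.029 0 0 0; 0 .003 -.044 0 0 0; 0 .006 -.058 0 0 0; 0 .010 -.072 0 0 0'; python3 -m creep '0 0 0 0 0 0; 0 0 0 0 0 0'; python3 go.py -.146 0 .0124
```

```text
0.06 0.0002 0.0147 | 0.12 0.0013 0.0293 | 0.18 0.0032 0.0438 | 0.24 0.0061 0.0581 | 0.3 0.0098 0.0722 | 0.36 0.0143 0.0861 | 0.42 0.0197 0.0996 | 0.48 0.0258 0.1127 | 0.54 0.0328 0.1254 | 0.6 0.0405 0.1376 | 0.66 0.049 0.1494 | 0.72 0.0582 0.1606 | 0.78 0.068 0.1711 | 0.84 0.0785 0.1811 | 0.9 0.0896 0.1904 | 0.96 0.1012 0.199 | 1.02 0.1134 0.2069 | 1.05 0.119 0.2102 | time: 14.1
tcp_pos: [0.4818, 0.1145, 0.0857]
eef_rot: [0.793, 0.609, 0.002, 0.001]
contact_force: [20.9, -5.6, -9.2]
gripper_width: 0.096
grip_force: 30.0
time: 14.3
tcp_pos: [0.4818, 0.1145, 0.0853]
eef_rot: [0.793, 0.609, 0.002, 0.001]
contact_force: [15.6, -3.6, -6.4]
gripper_width: 0.096
grip_force: 30.0
d [ 0.0006 -0.0124  0.0729] rot [ 0.0047 -0.0017  0.0002] t 14.3 F [15.6 -3.6 -6.4] w 0.096
```

```bash
python3 -m creep '0 .006 -.014 0 0 0; 0 .012 -.0275 0 0 0; 0 .019 -.0405 0 0 0; 0 .026 -.053 0 0 0; 0 .0335 -.0655 0 0 0'; python3 -m creep '0 0 0 0 0 0; 0 0 0 0 0 0'; python3 go.py -.146 0 .0124
```

```text
time: 14.8
tcp_pos: [0.5146, 0.1055, 0.1506]
eef_rot: [0.793, 0.609, 0.002, 0.001]
contact_force: [32.5, -4.7, -25.3]
gripper_width: 0.097
grip_force: 30.0
time: 15.0
tcp_pos: [0.5144, 0.1056, 0.1502]
eef_rot: [0.793, 0.609, 0.002, 0.001]
contact_force: [23.0, -2.2, -18.3]
gripper_width: 0.093
grip_force: 30.0
d [ 0.0007 -0.0464  0.1376] rot [ 0.0048 -0.0018 -0.0001] t 15.0 F [ 23.   -2.2 -18.3] w 0.093
```

```bash
python3 -m creep '0 .002 .0015 0 0 0; 0 .004 .003 0 0 0; 0 .004 .003 0 0 0; 0 .004 .003 0 0 0'; python3 go.py -.146 0 .0124
```

```text
time: 15.4
tcp_pos: [0.5121, 0.1062, 0.1463]
eef_rot: [0.792, 0.61, -0.003, -0.002]
contact_force: [-22.0, 2.0, 13.6]
gripper_width: 0.095
grip_force: 30.0
d [ 0.0013 -0.0426  0.1342] rot [-0.0058  0.0022  0.0029] t 15.4 F [-22.    2.   13.6] w 0.095
```

The arm is stiff at about 9 N/mm, so I'll go back half of that correction and continue in smaller steps.

```bash
python3 -m creep '0 -.002 -.0015 0 0 0; 0 .0065 -.0133 0 0 0; 0 .016 -.024 0 0 0; 0 .016 -.024 0 0 0'; python3 go.py -.146 0 .0124
```

```text
time: 15.8
tcp_pos: [0.5314, 0.1011, 0.1718]
eef_rot: [0.793, 0.61, -0.0, 0.0]
contact_force: [-6.1, -3.0, 2.3]
gripper_width: 0.093
grip_force: 30.0
d [ 0.0009 -0.0633  0.1594] rot [0.     0.0001 0.0008] t 15.8 F [-6.1 -3.   2.3] w 0.093
```

```bash
python3 -m creep '0 .01 -.0105 0 0 0; 0 .0203 -.0205 0 0 0; 0 .0314 -.0298 0 0 0; 0 .0314 -.0298 0 0 0;0 .0314 -.0298 0 0 0'; python3 go.py -.146 0 .0124
```

```text
time: 16.3
tcp_pos: [0.5607, 0.0933, 0.2008]
eef_rot: [0.793, 0.61, -0.001, -0.0]
contact_force: [-6.8, -2.0, 6.9]
gripper_width: 0.095
grip_force: 30.0
d [ 0.0011 -0.0935  0.1885] rot [-0.0009  0.0006  0.0013] t 16.3 F [-6.8 -2.   6.9] w 0.095
```

```bash
python3 -m creep '0 .011 -.0086 0 0 0; 0 .022 -.016 0 0 0; 0 .027 -.019 0 0 0; 0 .027 -.019 0 0 0;0 .027 -.019 0 0 0'; python3 -m creep '0 0 0 0 0 0; 0 0 0 0 0 0; 0 0 0 0 0 0; 0 0 0 0 0 0'; python3 go.py -.146 0 .0124; python3 - <<'E'
from station import eyes
import cv2,numpy as np
from fit import W,proj
p=np.load("pose.npy");im=eyes.get_image("scene")["color"][...,::-1].copy()
a,b=(180,50);c=cv2.resize(im[b:b+220,a:a+240],(800,733),interpolation=2)
for th,col in((.942,(0,0,255)),(1.047,(0,255,0)),(1.152,(255,0,0))):
  for y in(-.15,.15):
    o=np.array([[.1-.2*np.cos(th)-.008*np.sin(th),y,.0505+.2*np.sin(th)+.008*np.cos(th)]])
    q=(proj("scene",W(p,o))[0]-[a,b])*3.333;cv2.circle(c,tuple(map(int,q)),3,col,-1)
cv2.imwrite("pics/fin.png",c[:600])
E
```

```text
time: 16.8
tcp_pos: [0.587, 0.0862, 0.2196]
eef_rot: [0.793, 0.61, -0.0, -0.0]
contact_force: [-5.4, -3.3, 5.3]
gripper_width: 0.099
grip_force: 30.0
time: 17.2
tcp_pos: [0.5869, 0.0863, 0.2196]
eef_rot: [0.793, 0.61, -0.0, -0.0]
contact_force: [-3.9, -3.7, 5.7]
gripper_width: 0.094
grip_force: 30.0
d [ 0.0012 -0.1207  0.2072] rot [-0.0005  0.0006  0.0013] t 17.2 F [-3.9 -3.7  5.7] w 0.094
```

View pics/fin.png

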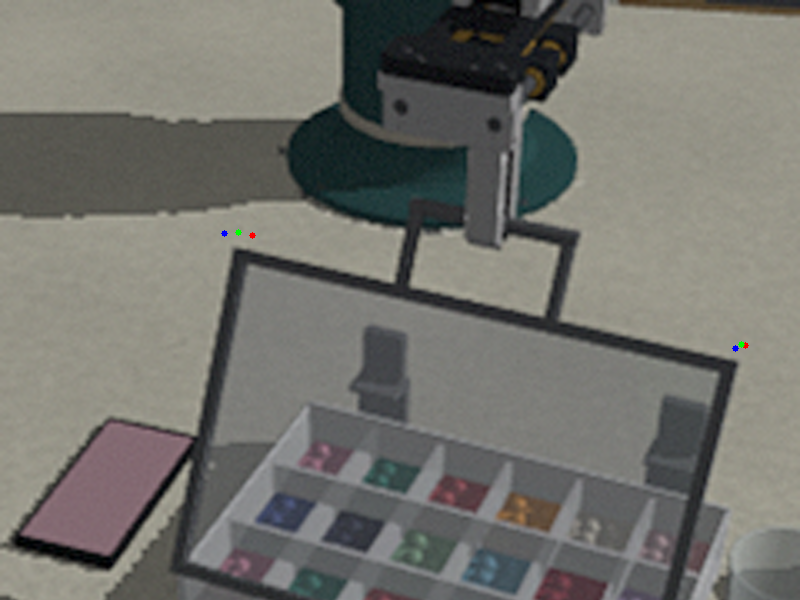

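The picture shows the lid standing open, with its front corners at (236,250) and (735,365), the fingers on the bar at (490,225), and both clips clear of the rim. Measured from the shut position, the bar has moved 121 mm back and 207 mm up. That is radius 0.2447 m about the hinge, or 58.7°, with steady forces. Handing in.

```bash
python3 -c "
from station import manip
print(manip.job_done())"
```

```text
the job is handed in; nothing more can be done
None
```

I pulled both clips off to their stops with the lid still shut, then raised the lid to about 59° and handed the job in with the gripper still holding it there; no verdict was returned.

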